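# Clamp a wood tile in the hold-down jig

### The job

Get the large wood tile ready for marking in the aluminium hold-down jig: swing the red-tipped lever on the jig's head fully over to its other side to lift the foot, and slide the tile under the foot until it sits flush against both black fences (the back one under the head and the long one along the left side). Then swing the lever fully back so that the rubber foot holds the tile down in that corner, and leave the gear, the USB stick and the marker where they lie.

Things in the scene. Friction and masses are not known exactly. Their poses are not given: they have to be found in the camera images.
- jig: Hold-down jig fixed to the bench. Origin on the bench top; x away from the robot (give or take yaw), y left, z up. In this frame, mm: aluminium base plate, top at z=8, x -150..100, y -130..95. Blue head x 12..94, y -22..22, z 75..115, on a grey column (x 61..96) behind the back fence, overhanging it. The foot comes down from the head at x=30, y=0.
- corner (a point): Inner corner of the two black fences, on the plate's top: at x=45, y=65, z=8 mm of the jig, jig axes. The back fence's face is the plane through it square to jig x (from y=-85 to 75); the left rail's face is the plane through it square to jig y (from x=-128 to 57). Both rise 14 mm above the plate. Tile home: its centre at jig x=-2.5, y=0 mm, its 130 mm length along jig y.
- tile: Brown flat wood tile, 130 x 95 x 8 mm, about 70 g, loose on the jig's base plate in front of the foot. Origin: centre of its underside; x runs along its 130 mm length (roughly along the jig's y), y along its 95 mm width, z up. Too wide to grasp across; push it by its edges.
- lever (a joint): Lever angle, rad. 0: leaning 0.65 rad to the right (jig -y), foot down; 1.3 (stop): leaning 0.65 rad to the left (jig +y), foot raised 14 mm, evenly with the angle. Swings in the jig's y-z plane about an axis along jig x at x=50, y=0, z=127 mm, on top of the head between two ears (x 36..64, y -11..11, up to z=138). Stays where it is left: friction 0.13 N m, 2 to 3 N at the ball.
- lever_ball (a point): Centre of the red ball, 18 mm in diameter, on the lever's end, 65 mm from the pivot; the lever's bar is 8 mm thick. In the jig's frame the ball centre is at x=50 mm, z=179 at both ends of the swing and 192 when upright; y=-39 (joint 0) and +39 (joint 1.3).
- foot_pad: Black rubber pad, 18 mm in diameter, under the foot. Origin: centre of its underside, at jig x=30, y=0 mm. With the lever at 0 it stands 5 mm above the bare plate, so the 8 mm tile cannot pass; with the lever at 1.3, 19 mm. It gives upward against a spring (1.5 N per mm): on the tile, with the lever at 0, it presses with about 4.5 N.
- gear: Grey plastic gear, 46 mm in diameter, 16 mm high, loose on the bench to the right of the jig; bystander. Origin: centre of its underside.
- usb_stick: Blue USB stick, 17 x 50 x 9 mm, loose on the bench to the left of the jig; bystander. Origin: centre of its underside.
- marker: Red and white marker pen, 17 x 135 x 16 mm, loose on the bench farther to the left of the jig; bystander. Origin: centre of its underside.
Not all that is in view belongs to the job. Of the things like the tile, leave any that is green; of the rest the larger one is meant.

How it is judged:
On the way, in this order (a step that is already met when the one before it is completed fails the run):
1. the foot is raised: the lever is swung over to the left (joint above 1.1 rad) (value of joint lever above 1.1 rad), for 0.2 s.
2. with the foot raised, the tile lies flat in the corner of the fences, flush with both (value of joint lever above 1.1 rad and x of tile in the frame of jig between -0.006 and 0 m and y of tile in the frame of jig between -0.0035 and 0.003 m and angle between the x axis of tile and the y axis of jig, either way round below 0.04 rad and z of tile in the frame of jig below 0.0115 m), for 0.2 s.
At the end, for the whole second after the job is handed in: The tile lies flat and at rest in the corner of both fences (centre within about 3 mm of home along each fence, within 0.04 rad of square), the lever is back on the right (below 0.15 rad) and at rest, and the pad presses on the tile with more than 1.5 N (x of tile in the frame of jig between -0.006 and 0 m and y of tile in the frame of jig between -0.0035 and 0.003 m and angle between the x axis of tile and the y axis of jig, either way round below 0.04 rad and z of tile in the frame of jig below 0.0115 m and value of joint lever below 0.15 rad and contact force between foot_pad and tile above 1.5 N and linear speed of tile below 0.01 m/s and velocity of joint lever between -0.05 and 0.05 rad/s); the robot touches nothing.
It fails at once if the gear is shifted by more than 15 mm (distance of gear from where it was at the start of the episode above 0.015 m).
It fails at once if the USB stick is shifted by more than 15 mm (distance of usb_stick from where it was at the start of the episode above 0.015 m).
It fails at once if the marker is shifted by more than 15 mm (distance of marker from where it was at the start of the episode above 0.015 m).
It also fails if it takes over 67 s, if anything falls off the work surface, if the arm or the gripper's body presses on something with over 40 N, if the wrist force passes 120 N, or if a joint passes its speed limit or range.

### The arm

A 7-joint arm with a two-finger parallel gripper is mounted at the origin on a cart in front of the work surface, level with it; the furniture and walls round the work are solid. World frame = base frame: x ahead of the robot, y to its left, z up, the work surface at z = 0. Lengths are in m, angles in rad, forces in N, time in s.
With the tool pointing down it reaches from about 0.4 to 0.85 m from the base axis. Payload 10.4 kg.
Tool frame: the origin (TCP) lies at the centre of the arm's flange, where the gripper is bolted on; the fingertips stand 182 mm ahead of it and the grasp point (between the pads) lies r.grasp_offset ahead of it (r.grasp_offset is the distance from the TCP to the grasp point, in m); z points along the fingers, y is the line along which they close (so a half turn about z gives the same grasp; the last joint's range is limited). The gripper opens to 87 mm and grips with 3 to 60 N. Pads are 19 mm wide; open, the fingers measure 117 mm over their backs; the gripper's body (75 mm by 190 mm) begins 51 mm behind the grasp point.
Start: joints at [-1.212, 0.332, -0.065, 1.46, 0.022, 1.35, -0.088], TCP at [0.233, 0.58, 0.405] pointing down, gripper open.
Joint ranges: [-2.6, 2.6], [-0.5, 2.12], [-1.47, 1.34], [0.16, 2.42], [-1.27, 4.41], [0.06, 2.06], [-2.6, 2.6]. Speed limits (rad/s): [2.22, 2.22, 2.79, 2.79, 3.14, 3.14, 3.14].

### API

Orientations are given as a unit quaternion [x, y, z, w].
In Python, from bench import status, vision, job, spotter, r gives the robot as it stands. The module is installed in compiled form; this text tells all that it offers.
- The arm moves only by the tool play_rows, never from a script. Its argument "series" is a list of rows, each a list of 6 numbers: the shift along the tool's x, y, z each as a share of 150 mm, from -1 to 1, then the turn, a rotation vector about the tool's x, y, z each as a share of 30 degrees, from -1 to 1. In form: [[x, y, z, ax, ay, az], ...]. A call has 1 to 5 rows; each row is the pose to reach, as a shift and turn from the pose commanded when the call began, along the tool's axes at that moment; what a row does not reach only later rows make up. A row lasts 1/10 s, in which the tool goes at most 50 mm and 8.59 degrees, less where a joint would pass 70% of its speed; a pose out of reach is approached as far as the arm can. A call with a number of a shift or a turn outside -1 to 1 is refused whole. A call with a gripper value outside its range is refused whole. "fingers" is the opening, from -1 (shut) to 1 (fully open), set as the call begins (left out, the last holds). The fingers move at their own pace and stop on an object; "squeeze" is the grip in N (left out, the last holds). Time passes only in rows, so rows that repeat a pose let the fingers close. It gives the time, the measured TCP pose, the force, the opening and the grip force at its end, in the units of the state.
- status.read_state(): the state, without advancing time (a new reading comes with each control period).
- vision.camera(name): name is "scene" or "top" or "wrist"; returns the picture (480x640x3 uint8, blue, green, red); there is no depth.
- vision.calibration(name): a dict with "fx", "fy", "cx", "cy" (pixels), "rvec" (rotation vector, rad) and "tvec" (3), from world to camera coordinates, as OpenCV has them; the wrist camera has in their place "T_tool_cam" (4x4, takes a point from camera to tool coordinates, whose origin is the TCP and whose axes are the flange's). Camera axes: x right, y down, z forward; pixel columns grow to the right and rows downward; lengths in m; the calibration is good to about 2 mm. A picture is of the moment at which its call begins: read the wrist's pose just before it. calibration takes no time and is no camera call.
- job.close_job(): hands the job in; it is judged then, once.
Trained networks look in the newest picture that a camera, given by its name, has taken for a name from the list of things; names that differ only in an ending like _2 or _b are one class to them, and where a whole thing is asked for, a point or a joint stands for the part that bears it (a point fixed in the world has none). Each returns a list of dicts, best first, with "conf" (0 to 1); they miss things now and then, are a little off and sometimes report something else, mostly with a low value. They report only what shows in the picture. A call takes as long as a camera call. They do not tell look-alikes from the thing itself.
- spotter.boxes_of(camera, name): "point" ([x, y, z] in m, in world coordinates, good to about 4 mm: the middle of the surface that is visible of it).
- spotter.regions_of(camera, name): "pixels" (480x640 bool, what is visible of it).
The state is a dict: "time": time; "joint_positions": joint angles; "joint_vel": joint speeds; "joint_torque": joint torques, N m; "ee_pos": TCP position; "eef_rot": TCP orientation; "ft_force": force on the tool from outside, world axes, zero at the start; "torque": the same for the moment, N m; "width": finger opening in m; "grip_force": force on a finger pad.
Only numpy, scipy, OpenCV 4.12 (cv2) and the standard library are available. Lean on these libraries where they do the work, as an engineer would, in place of code of your own. Each camera call takes 0.05 s, during which the arm holds its last target. There are 200 camera calls.

## Working session

There is one attempt and no reset: what is moved stays moved. The work goes in short steps, Python scripts to look and compute and a tool call to move; the robot and the scene stay as the last step left them, time stands still between calls to the robot, and variables do not carry over. Pictures are saved under pics/ and viewed, at most 12 in all, crops included, and the job is handed in when it is done.

Besides the shell and the picture viewer there is one more tool, called by a JSON object that holds its "op" and its "data", one argument or row to a line. play_rows: Moves the arm, as the interface text tells. Shift numbers are shares of 150 mm and turn numbers shares of 30 degrees, none past 1 either way. Its arguments: {"type":"object","properties":{"series":{"type":"array","items":{"type":"array","items":{"type":"number"}}},"fingers":{"type":"number"},"squeeze":{"type":"number"}},"required":["series"]}

```bash
mkdir -p pics; cat > h.py <<'E'
import numpy as np, cv2
from scipy.spatial.transform import Rotation as R
from bench import status, vision, job, spotter, r
def cal(n):
    c=vision.calibration(n); K=np.array([[c['fx'],0,c['cx']],[0,c['fy'],c['cy']],[0,0,1.]])
    return K,np.array(c['rvec'],float).ravel(),np.array(c['tvec'],float).ravel()
def ray(n,uv,z):
    K,rv,t=cal(n); M=R.from_rotvec(rv).as_matrix(); uv=np.atleast_2d(uv).astype(float)
    d=np.c_[uv,np.ones(len(uv))]@np.linalg.inv(K).T@M; o=-M.T@t
    return o+d*((z-o[2])/d[:,2])[:,None]
def proj(n,P):
    K,rv,t=cal(n); return cv2.projectPoints(np.atleast_2d(P).astype(float),rv,t,K,None)[0][:,0]
E
python3 - <<'E'
from h import *
s=status.read_state(); print(s['time'],s['ee_pos'],s['eef_rot'],s['width'],r.grasp_offset)
for n in('scene','top'):
    im=vision.camera(n); cv2.imwrite(f'pics/{n}0.png',im)
    for o in('jig','tile','lever_ball','gear','usb_stick','marker','foot_pad'):
        print(n,o,[(np.round(d['point'],3).tolist(),round(d['conf'],2)) for d in spotter.boxes_of(n,o)][:4])
E
```

```text
0.0 [0.23279295 0.57989531 0.40394023] [ 1.89712632e-01  9.81839399e-01 -7.05184734e-04 -1.17462337e-04] 0.08705543073566685 0.1635
scene jig [([0.652, 0.065, 0.007], 0.97)]
scene tile [([0.36, -0.015, 0.01], 0.95), ([0.603, -0.219, 0.007], 0.68), ([0.594, 0.025, 0.014], 0.61)]
scene lever_ball [([0.654, 0.058, 0.005], 0.68)]
scene gear [([0.656, 0.059, 0.006], 0.64), ([0.717, -0.127, 0.01], 0.6)]
scene usb_stick [([0.559, 0.214, 0.014], 0.4)]
scene marker [([0.488, 0.295, 0.018], 0.86)]
scene foot_pad []
top jig [([0.647, 0.066, 0.006], 0.83)]
top tile [([0.598, 0.025, 0.015], 0.93), ([0.604, -0.214, 0.003], 0.76), ([0.36, -0.012, 0.01], 0.75)]
top lever_ball [([0.696, 0.072, 0.167], 0.48)]
top gear [([0.718, -0.124, 0.012], 0.52)]
top usb_stick [([0.554, 0.214, 0.007], 0.64)]
top marker [([0.488, 0.295, 0.017], 0.69)]
top foot_pad []
```

View pics/top0.png

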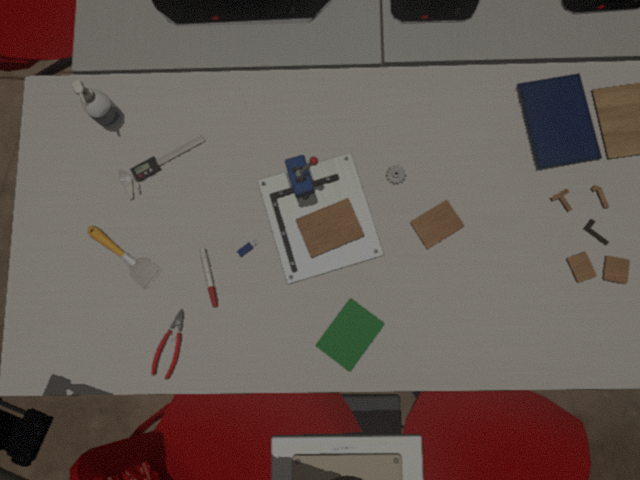

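View pics/scene0.png

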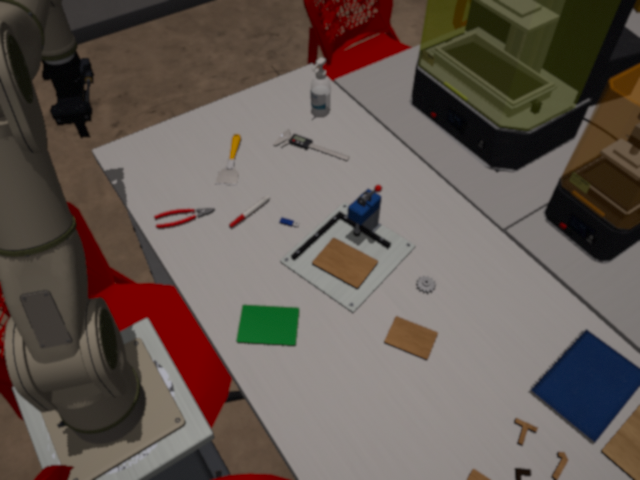

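The top view shows the plate (corners about (259,182), (348,154), (383,252), (289,283)), with the brown tile on it at (330,228). The lever ball at (313,161) is leaning right. The green tile and the smaller brown one lie off the jig. Next I'll fit the jig and tile poses.

```bash
cat >> h.py <<'E'
def rect(n,name,z,near,idx=None):
    best=None
    for d in spotter.regions_of(n,name):
        m=d['pixels'].astype(np.uint8); cs,_=cv2.findContours(m,cv2.RETR_EXTERNAL,cv2.CHAIN_APPROX_NONE)
        if not cs: continue
        c=max(cs,key=cv2.contourArea)[:,0]; w=ray(n,c,z)[:,:2].astype(np.float32)
        q=cv2.minAreaRect(w)
        if np.hypot(*(np.array(q[0])-near))<.06 and best is None: best=(q,d['conf'],cv2.boxPoints(q))
    return best
def tf(d):  # world displacement -> tool axes
    return R.from_quat(status.read_state()['eef_rot']).inv().apply(d)
E
python3 - <<'E'
from h import *
im=vision.camera('top')
print(rect('top','jig',.008,(.64,.066))); print(rect('top','tile',.016,(.598,.025)))
c=np.array([(259,182),(348,154),(383,252),(289,283)]); print(ray('top',c,.008).round(4))
cv2.imwrite('pics/topc.png',cv2.resize(im[140:300,230:420],None,fx=4,fy=3.75,interpolation=cv2.INTER_CUBIC)[:600,:760])
E
```

```text
(((0.6382341384887695, 0.05349593609571457), (0.2792273461818695, 0.2246132791042328), 16.03449821472168), 0.81, array([[ 0.47303116,  0.1228698 ],
       [ 0.5350729 , -0.09300502],
       [ 0.8034371 , -0.01587792],
       [ 0.74139535,  0.19999689]], dtype=float32))
(((0.5984222292900085, 0.027483448386192322), (0.0976347029209137, 0.12865832448005676), 21.493572235107422), 0.83, array([[ 0.5294297 ,  0.06945255],
       [ 0.5765697 , -0.0502587 ],
       [ 0.6674148 , -0.01448566],
       [ 0.6202748 ,  0.10522559]], dtype=float32))
[[ 0.7093  0.1884  0.008 ]
 [ 0.7717 -0.0167  0.008 ]
 [ 0.5425 -0.0901  0.008 ]
 [ 0.4767  0.1199  0.008 ]]
```

View pics/topc.png

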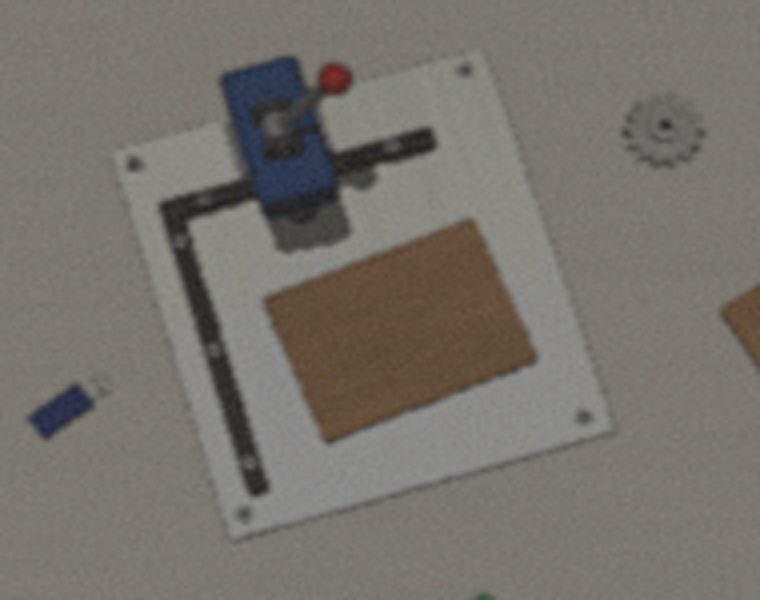

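The crop shows the plate corners at (117,152), (485,52), (613,430) and (233,540). The tile is turned about 5° from the jig, and the ball is at (335,78). Next I'll fit the jig pose from these.

```bash
python3 - <<'E'
from h import *
from scipy.optimize import least_squares
c=np.array([(117,152),(485,52),(613,430),(233,540)])/[4,3.75]+[230,140]-[.4,.4]
J=np.array([(100,95),(100,-130),(-150,-130),(-150,95)])/1e3
P3=np.r_[np.c_[J,np.full(4,.008)],[[.050,-.039,.179]]]
U=np.r_[c,[np.array([335,78])/[4,3.75]+[230,140]-.4]]
def w(p,P): return np.c_[R.from_euler('z',p[2]).apply(P)+[p[0],p[1],0]]
s=least_squares(lambda p:(proj('top',w(p,P3))-U).ravel(),[.66,.06,.28]); p=s.x
print(p,np.degrees(p[2]),s.fun.reshape(-1,2).round(2))
np.save('jig.npy',p)
st=status.read_state(); print(R.from_quat(st['eef_rot']).as_matrix().round(3))
for n,q in dict(ball=(.05,-.039,.179),A=(-.03,-.0,.45)).items():
    x=w(p,np.array([q]))[0]; print(n,x)
d=w(p,np.array([(-.06,0,.46)]))[0]-st['ee_pos']; print(d,tf(d)/.15)
iR=R.from_euler('z',p[2]).inv()
q=rect('top','tile',.016,(.598,.025))
print('tile in jig',iR.apply(np.r_[q[0][0],0]-[p[0],p[1],0]),q[0][2]-np.degrees(p[2]))
print(vision.calibration('wrist')['T_tool_cam'])
E
```

```text
[0.64444479 0.07478383 0.27979816] 16.031253857047826 [[-2.16 -0.23]
 [-0.37 -1.5 ]
 [ 0.89  0.55]
 [-1.    0.61]
 [ 2.27  0.35]]
[[-0.928  0.373  0.   ]
 [ 0.373  0.928  0.   ]
 [ 0.     0.    -1.   ]]
ball [0.70327066 0.05110857 0.179     ]
A [0.61561146 0.06649898 0.45      ]
[ 0.35391051 -0.52178971  0.05522833] [-3.48556979 -2.34905349 -0.36843292]
tile in jig [-0.05729535 -0.03275126  0.        ] 5.462318378059596
[[-1.38981152e-03 -9.62370777e-01 -2.71736188e-01  7.39253236e-02]
 [ 9.99999003e-01 -1.40546428e-03 -1.37016657e-04  8.18386426e-04]
 [-2.50054681e-04 -2.71736108e-01  9.62371771e-01  2.08242315e-02]
 [ 0.00000000e+00  0.00000000e+00  0.00000000e+00  1.00000000e+00]]
```

{"op": "play_rows", "data": {
  "series": [
    [-1,-0.67,-0.2,0,0,0],
    [-1,-0.67,-0.2,0,0,0],
    [-1,-0.67,-0.2,0,0,0],
    [-1,-0.67,-0.2,0,0,0]
  ],
  "fingers": -1
}}

```text
time: 1.4
ee_pos: [0.3368, 0.4278, 0.4357]
eef_rot: [0.191, 0.982, 0.0, 0.001]
ft_force: [0.9, 0.3, -0.1]
width: 0.0626
grip_force: 0.0
```

{"op": "play_rows", "data": {
  "series": [
    [-1,-0.67,-0.17,0,0,0],
    [-1,-0.67,-0.17,0,0,0],
    [-1,-0.67,-0.17,0,0,0],
    [-1,-0.67,-0.17,0,0,0]
  ]
}}

```text
time: 1.8
ee_pos: [0.4382, 0.2781, 0.4612]
eef_rot: [0.192, 0.981, 0.0, 0.001]
ft_force: [0.8, -0.1, -0.5]
width: 0.0306
grip_force: 0.0
```

{"op": "play_rows", "data": {
  "series": [
    [-1,-0.67,0,0,0,-0.3],
    [-1,-0.67,0,0,0,-0.6],
    [-1,-0.67,0,0,0,-0.8],
    [-1,-0.67,0,0,0,-0.9]
  ]
}}

```text
time: 2.2
ee_pos: [0.5386, 0.1316, 0.4606]
eef_rot: [-0.048, 0.999, 0.0, 0.0]
ft_force: [1.1, 1.0, 0.9]
width: 0.002
grip_force: 0.0
```

```bash
python3 - <<'E'
from h import *
st=status.read_state();p=np.load('jig.npy')
print(st['time'],st['ee_pos'],st['joint_positions'].round(2) if hasattr(st['joint_positions'],'round') else st['joint_positions'])
M=R.from_quat(st['eef_rot']).as_matrix(); print(M.round(3), 106.03-np.degrees(np.arctan2(M[1,1],M[0,1])))
E
```

```text
2.2 [0.53858935 0.13157124 0.460554  ] [-0.6   0.15  0.31  1.58 -0.05  1.42  1.38]
[[-0.995 -0.096  0.001]
 [-0.096  0.995  0.001]
 [-0.001  0.001 -1.   ]] 10.52790522375733
```

{"op": "play_rows", "data": {
  "series": [
    [-0.27,-0.52,0,0,0,-0.25],
    [-0.27,-0.52,0,0,0,-0.35],
    [-0.27,-0.52,0,0,0,-0.35],
    [-0.27,-0.52,0,0,0,-0.35]
  ]
}}

```text
time: 2.6
ee_pos: [0.5857, 0.0577, 0.46]
eef_rot: [-0.135, 0.991, 0.0, -0.0]
ft_force: [0.4, 0.6, -0.9]
width: 0.0004
grip_force: 0.0
```

```bash
cat >> h.py <<'E'
def wcal():
    s=status.read_state(); T=np.eye(4); T[:3,:3]=R.from_quat(s['eef_rot']).as_matrix(); T[:3,3]=s['ee_pos']
    C=T@np.array(vision.calibration('wrist')['T_tool_cam']); I=np.linalg.inv(C)
    return R.from_matrix(I[:3,:3]).as_rotvec(),I[:3,3]
_oc=cal
def cal(n):
    if n!='wrist': return _oc(n)
    c=vision.calibration(n); return (np.array([[c['fx'],0,c['cx']],[0,c['fy'],c['cy']],[0,0,1.]]),)+wcal()
def w(p,P): return R.from_euler('z',p[2]).apply(np.atleast_2d(P))+[p[0],p[1],0]
def inj(p,X): return R.from_euler('z',p[2]).inv().apply(np.atleast_2d(X)-[p[0],p[1],0])
E
python3 - <<'E'
from h import *
p=np.load('jig.npy'); st=status.read_state(); print(st['ee_pos'],st['eef_rot'])
im=vision.camera('wrist')
cv2.imwrite('pics/w1.png',im); print(cal('wrist'))
L=dict(cor=(45,65,22),fbr=(45,-85,22),rail=(-128,65,22),ball=(50,-39,179),BL=(-150,95,8),BR=(-150,-130,8),TR=(100,-130,8))
for k,v in L.items(): print(k,proj('wrist',w(p,np.array(v)/1e3)).round(1))
print(rect('wrist','tile',.016,(.598,.025)))
E
```

```text
[0.58566803 0.05772778 0.46001737] [-1.34773369e-01  9.90876435e-01  1.71561180e-06 -1.71477515e-04]
(array([[355.9795309 ,   0.        , 318.34790566],
       [  0.        , 355.9795309 , 232.8874331 ],
       [  0.        ,   0.        ,   1.        ]]), array([-1.78981182, -2.35509609, -0.3264963 ]), array([ 0.09923969, -0.60653341,  0.28532917]))
cor [[369.  279.6]]
fbr [[250.5 280.5]]
rail [[373.6 138.1]]
ball [[271.2 360. ]]
BL [[398.4 117.9]]
BR [[203.5 119.7]]
TR [[221.4 314.5]]
(((0.5968689918518066, 0.046061910688877106), (0.19231921434402466, 0.22079284489154816), 15.995841979980469), 0.69, array([[ 0.47401085,  0.12568551],
       [ 0.5348542 , -0.08655863],
       [ 0.71972716, -0.03356169],
       [ 0.6588838 ,  0.17868245]], dtype=float32))
```

View pics/w1.png

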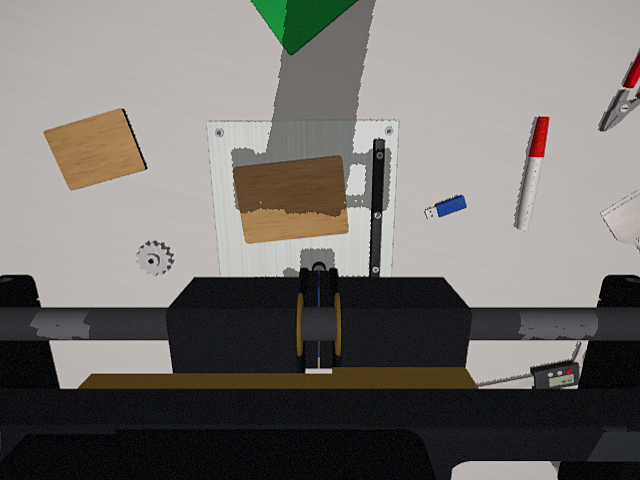

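The wrist view shows the plate's near corners at (207,121) and (398,120), with the rail face at x≈373. This agrees with the jig fit to about 2–3 mm along jig x. Next I'll go to the right of the lever.

{"op": "play_rows", "data": {
  "series": [
    [-0.75,-0.6,0,0,0,-0.02],
    [-0.75,-0.6,0,0,0,-0.02],
    [-0.75,-0.6,0,0,0,-0.02],
    [-0.75,-0.6,0.3,0,0,-0.02]
  ]
}}

```text
time: 3.1
ee_pos: [0.7231, 0.0016, 0.4209]
eef_rot: [-0.141, 0.99, -0.002, 0.007]
ft_force: [-0.5, -0.6, -0.3]
width: 0.0005
grip_force: 0.0
```

{"op": "play_rows", "data": {
  "series": [
    [0,0,0.3,0,0,0],
    [0,0,0.42,0,0,0],
    [0,0,0.42,0,0,0],
    [0,0,0.42,0,0,0]
  ]
}}

```text
time: 3.5
ee_pos: [0.718, 0.0034, 0.3534]
eef_rot: [-0.142, 0.99, 0.0, 0.0]
ft_force: [-0.3, -0.2, 0.7]
width: 0.0003
grip_force: 0.0
```

```bash
cat >> h.py <<'E'
pj=np.array([.6464,.0753,.2798])
def where():
    s=status.read_state(); M=R.from_quat(s['eef_rot']).as_matrix()
    print(round(s['time'],2),'tip in jig mm',((inj(pj,s['ee_pos'])[0]-[0,0,.182])*1e3).round(1),'yaw err',round(np.degrees(np.arctan2(M[1,1],M[0,1])-pj[2])-90,2),'tilt',M[:2,2].round(4),'F jig',R.from_euler('z',pj[2]).inv().apply(s['ft_force']).round(1))
E
python3 - <<'E'
from h import *
where()
for n in('scene','top'):
  im=vision.camera(n);
  if n=='scene': a=cv2.resize(im[130:330,270:470],None,fx=2,fy=2,interpolation=cv2.INTER_CUBIC)
  else: b=cv2.resize(im[120:300,230:410],(400,400),interpolation=cv2.INTER_CUBIC)
cv2.imwrite('pics/l1.png',np.hstack([a,b]))
E
```

```text
3.5 tip in jig mm [ 49.  -88.8 171.4] yaw err 0.28 tilt [0.0009 0.0007] F jig [-0.3 -0.1  0.7]
```

View pics/l1.png

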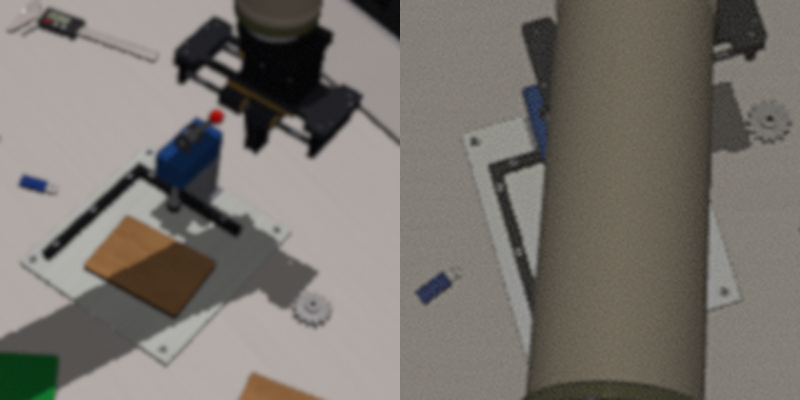

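The scene crop shows the fingers at (258,135), level with and to the right of the red ball at (217,117). I'll push left.

{"op": "play_rows", "data": {
  "series": [
    [0,0.12,0,0,0,0],
    [0,0.2,0,0,0,0],
    [0,0.28,0,0,0,0],
    [0,0.36,0,0,0,0],
    [0,0.4,0,0,0,0]
  ]
}}

```text
time: 4.1
ee_pos: [0.7011, 0.061, 0.3533]
eef_rot: [-0.142, 0.99, -0.0, 0.001]
ft_force: [1.7, -3.0, 4.5]
width: 0.0003
grip_force: 2.1
```

{"op": "play_rows", "data": {
  "series": [
    [0,0.06,0,0,0,0],
    [0,0.12,0,0,0,0],
    [0,0.18,0,0,0,0],
    [0,0.22,0,0,0,0],
    [0,0.22,0,0,0,0]
  ]
}}

```text
time: 4.6
ee_pos: [0.6916, 0.0928, 0.3515]
eef_rot: [-0.142, 0.99, 0.0, -0.001]
ft_force: [-0.8, 0.3, 0.4]
width: 0.0006
grip_force: 0.0
```

```bash
python3 - <<'E'
from h import *
where()
im=vision.camera('scene'); print([(np.round(d['point'],3),d['conf'],inj(pj,d['point']).round(3)) for d in spotter.boxes_of('scene','lever_ball')])
cv2.imwrite('pics/l2.png',cv2.resize(im[150:270,310:430],None,fx=4,fy=4,interpolation=cv2.INTER_CUBIC))
E
```

```text
4.6 tip in jig mm [ 48.3   4.3 169.5] yaw err 0.28 tilt [-0.0016  0.0005] F jig [-0.7  0.5  0.4]
[]
```

```bash
cat >> h.py <<'E'
def lever(n='scene'):
    im=vision.camera(n).astype(int); b,g,rr=im[...,0],im[...,1],im[...,2]
    m=(rr>110)&(rr>2.2*g)&(rr>2.2*b)
    A=np.arange(-.1,1.41,.05); P=np.c_[np.full(len(A),.05),.065*np.sin(A-.65),.127+.065*np.cos(A-.65)]
    U=proj(n,w(pj,P)); v,u=np.nonzero(m); k=np.min(np.hypot(u[:,None]-U[:,0],v[:,None]-U[:,1]),1)<7
    if k.sum()<5: print('ball hidden',k.sum()); return
    c=np.array([u[k].mean(),v[k].mean()]); i=np.argmin(np.hypot(*(U-c).T)); print(n,'ball px',c.round(1),k.sum(),'angle~',A[i].round(2),'off',(c-U[i]).round(1))
E
python3 - <<'E'
from h import *
lever(); lever('top')
E
```

```text
ball hidden 0
ball hidden 0
```

View pics/l2.png

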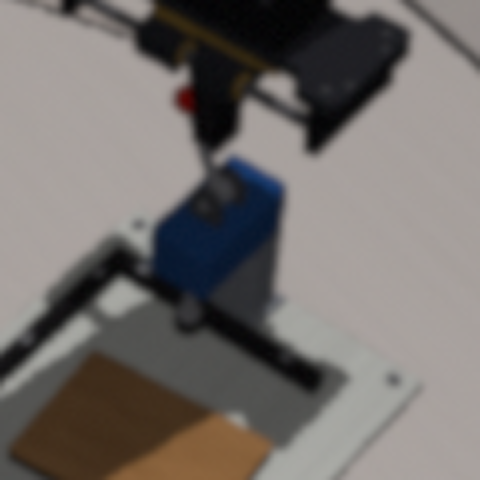

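The ball at (185,100) is now to the left of the fingers, with the lever leaning left. I'll push on gently to the stop.

{"op": "play_rows", "data": {
  "series": [
    [0,0.03,0,0,0,0],
    [0,0.06,0,0,0,0],
    [0,0.08,0,0,0,0],
    [0,0.1,0,0,0,0]
  ]
}}

```text
time: 5.2
ee_pos: [0.6878, 0.1058, 0.3523]
eef_rot: [-0.141, 0.99, -0.0, 0.0]
ft_force: [0.7, -3.6, 0.1]
width: 0.0004
grip_force: 1.2
```

{"op": "play_rows", "data": {
  "series": [
    [0,0.02,0,0,0,0],
    [0,0.04,0,0,0,0],
    [0,0.04,0,0,0,0]
  ]
}}

```text
time: 5.5
ee_pos: [0.6866, 0.1092, 0.3526]
eef_rot: [-0.14, 0.99, -0.002, 0.001]
ft_force: [2.4, -9.4, -0.1]
width: 0.0008
grip_force: 4.1
```

{"op": "play_rows", "data": {
  "series": [
    [0,0.02,0,0,0,0],
    [0,0.03,0,0,0,0],
    [0,0.03,0,0,0,0]
  ]
}}

```text
time: 5.8
ee_pos: [0.686, 0.1104, 0.3526]
eef_rot: [-0.138, 0.99, -0.004, 0.001]
ft_force: [7.2, -17.3, -1.3]
width: 0.0001
grip_force: 8.1
```

The lever is at its stop, with force rising to 18 N. I'll back off, rise, and move to the tile's right side.

{"op": "play_rows", "data": {
  "series": [
    [0,-0.1,0,0,0,0],
    [0,-0.3,0,0,0,0],
    [0,-0.4,-0.2,0,0,0],
    [0,-0.4,-0.3,0,0,0],
    [0.15,-0.5,-0.4,0,0,0]
  ]
}}

```text
time: 6.3
ee_pos: [0.6849, 0.0418, 0.4126]
eef_rot: [-0.144, 0.99, 0.002, 0.001]
ft_force: [-0.1, 0.0, -0.1]
width: 0.0006
grip_force: 0.0
```

{"op": "play_rows", "data": {
  "series": [
    [0.3,-0.3,0,0,0,0],
    [0.55,-0.5,0,0,0,0],
    [0.55,-0.55,0,0,0,0],
    [0.55,-0.55,0,0,0,0]
  ]
}}

```text
time: 6.7
ee_pos: [0.6273, -0.0666, 0.4133]
eef_rot: [-0.14, 0.99, 0.0, 0.001]
ft_force: [1.0, 0.4, 0.1]
width: 0.0004
grip_force: 0.0
```

```bash
python3 - <<'E'
from h import *
where(); lever(); lever('top')
for n in('scene','top'):
    q=rect(n,'tile',.016,(.598,.025))
    if q: print(n,q[0],inj(pj,np.r_[q[0][0],0]).round(4))
E
```

```text
6.7 tip in jig mm [ -57.6 -131.1  231.3] yaw err 0.01 tilt [0.0016 0.0007] F jig [1.1 0.1 0.1]
ball hidden 0
top ball px [277.5 170.9] 15 angle~ 1.3 off [-0.1 -0.2]
scene ((0.5980365872383118, 0.0251835435628891), (0.10309460014104843, 0.13425268232822418), 21.49817657470703) [[-0.0603 -0.0348  0.    ]]
top ((0.5936302542686462, 0.03914156183600426), (0.09695722162723541, 0.10620405524969101), 20.371620178222656) [[-0.0607 -0.0202  0.    ]]
```

The lever is at 1.3 and the projections match well. Now I'll descend beside the tile.

{"op": "play_rows", "data": {
  "series": [
    [0,0,0.33,0,0,0],
    [0,0,0.66,0,0,0],
    [0,0,1,0,0,0],
    [0,0,1,0,0,0]
  ]
}}

```text
time: 7.3
ee_pos: [0.6261, -0.0622, 0.2553]
eef_rot: [-0.142, 0.99, 0.001, -0.006]
ft_force: [-1.0, 0.3, -0.3]
width: 0.0005
grip_force: 0.0
```

{"op": "play_rows", "data": {
  "series": [
    [0,0,0.2,0,0,0],
    [0,0,0.35,0,0,0],
    [0,0,0.44,0,0,0],
    [0,0,0.46,0,0,0],
    [0,0,0.46,0,0,0]
  ]
}}

```text
time: 7.8
ee_pos: [0.6288, -0.0643, 0.1944]
eef_rot: [-0.141, 0.99, -0.0, 0.001]
ft_force: [-0.8, 0.1, -0.6]
width: 0.0005
grip_force: 0.0
```

```bash
python3 -c "
from h import *
where()"
```

```text
7.8 tip in jig mm [ -55.5 -129.3   12.4] yaw err 0.22 tilt [0.0012 0.0001] F jig [-0.8  0.4 -0.6]
```

{"op": "play_rows", "data": {
  "series": [
    [0.02,0.08,0,0,0,0],
    [0.03,0.15,0,0,0,0],
    [0.03,0.21,0,0,0,0],
    [0.03,0.26,0,0,0,0],
    [0.03,0.3,0,0,0,0]
  ]
}}

```text
time: 8.3
ee_pos: [0.6111, -0.0217, 0.1936]
eef_rot: [-0.141, 0.99, 0.0, 0.0]
ft_force: [0.5, -1.3, 0.1]
width: 0.0004
grip_force: 0.5
```

```bash
python3 - <<'E'
from h import *
where(); im=vision.camera('scene')
print([inj(pj,d['point']).round(3) for d in spotter.boxes_of('scene','tile')])
q=rect('scene','tile',.016,(.598,.035)); print(q[0],inj(pj,np.r_[q[0][0],0]).round(4))
cv2.imwrite('pics/t1.png',cv2.resize(im[170:320,260:430],None,fx=4,fy=4,interpolation=cv2.INTER_CUBIC))
E
```

```text
8.3 tip in jig mm [-60.7 -83.5  11.6] yaw err 0.24 tilt [0.0005 0.0003] F jig [ 0.2 -1.4  0.1]
[array([[-0.075, -0.002,  0.014]]), array([[-0.12 , -0.272,  0.004]]), array([[-0.303, -0.011,  0.01 ]])]
((0.5755050778388977, 0.04205676540732384), (0.06343601644039154, 0.13147929310798645), 15.495269775390625) [[-0.0773 -0.0124  0.    ]]
```

View pics/t1.png

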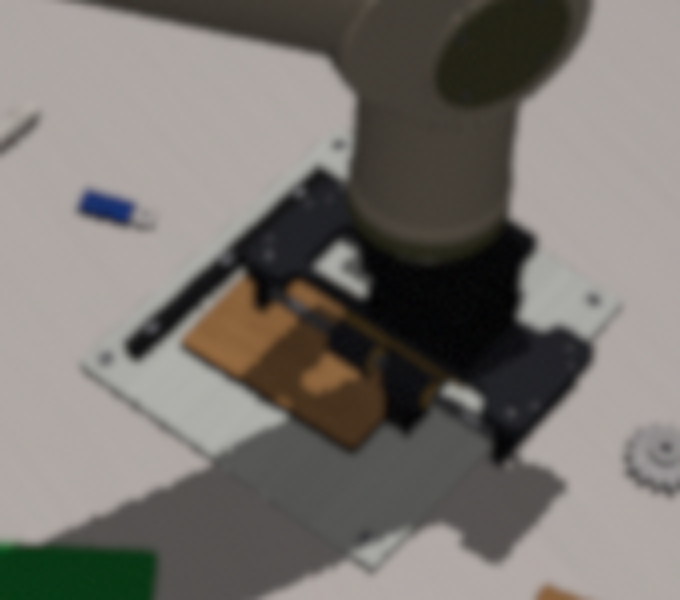

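The picture shows the tile being pushed toward the rail and nearly square. The gap to the rail is about 12 mm, so I'll continue to contact.

{"op": "play_rows", "data": {
  "series": [
    [0,0.03,0,0,0,0],
    [0,0.05,0,0,0,0],
    [0,0.065,0,0,0,0],
    [0,0.075,0,0,0,0]
  ]
}}

```text
time: 8.85
ee_pos: [0.6079, -0.0139, 0.1932]
eef_rot: [-0.14, 0.99, -0.001, -0.0]
ft_force: [0.2, -10.5, 1.3]
width: 0.0003
grip_force: 4.7
```

{"op": "play_rows", "data": {
  "series": [
    [0,0.01,0,0,0,0],
    [0,0.02,0,0,0,0],
    [0,0.02,0,0,0,0]
  ]
}}

```text
time: 9.15
ee_pos: [0.6069, -0.0133, 0.1932]
eef_rot: [-0.139, 0.99, -0.003, -0.001]
ft_force: [-0.7, -15.0, 1.5]
width: 0.0007
grip_force: 6.5
```

{"op": "play_rows", "data": {
  "series": [
    [0,-0.1,0,0,0,0],
    [0,-0.15,-0.1,0,0,0],
    [0.1,-0.15,-0.25,0,0,0],
    [0.4,-0.1,-0.25,0,0,0],
    [0.55,0,-0.25,0,0,0]
  ]
}}

```text
time: 9.65
ee_pos: [0.5264, -0.0341, 0.232]
eef_rot: [-0.14, 0.99, -0.0, 0.0]
ft_force: [0.1, 0.3, 0.2]
width: 0.0008
grip_force: 0.0
```

{"op": "play_rows", "data": {
  "series": [
    [0,0.2,0,0,0,0],
    [0,0.4,0,0,0,0],
    [0,0.4,0,0,0,0],
    [0,0.4,0,0,0,0],
    [0,0.4,0,0,0,0]
  ],
  "fingers": 1
}}

```text
time: 10.15
ee_pos: [0.5117, 0.0246, 0.2313]
eef_rot: [-0.141, 0.99, -0.0, 0.0]
ft_force: [0.3, 0.4, 0.4]
width: 0.0324
grip_force: 0.0
```

```bash
python3 - <<'E'
from h import *
where(); im=vision.camera('scene')
q=rect('scene','tile',.016,(.598,.05)); print(q and (q[0],inj(pj,np.r_[q[0][0],0]).round(4)))
E
```

```text
10.15 tip in jig mm [-143.5  -11.5   49.3] yaw err 0.13 tilt [0.0009 0.    ] F jig [0.4 0.3 0.4]
(((0.609173059463501, -0.0008712299168109894), (0.0971824899315834, 0.02100083976984024), 24.11252784729004), array([[-0.0568, -0.0629,  0.    ]]))
```

{"op": "play_rows", "data": {
  "series": [
    [0,0,0.1,0,0,0],
    [0,0,0.2,0,0,0],
    [0,0,0.25,0,0,0.005],
    [0,0,0.25,0,0,0.005],
    [0,0,0.25,0,0,0.005]
  ]
}}

```text
time: 10.75
ee_pos: [0.5115, 0.0252, 0.1935]
eef_rot: [-0.14, 0.99, -0.0, 0.0]
ft_force: [-0.4, 0.0, 0.3]
width: 0.08
grip_force: 0.0
```

{"op": "play_rows", "data": {
  "series": [
    [-0.1,0,0,0,0,0],
    [-0.17,0,0,0,0,0],
    [-0.24,0,0,0,0,0],
    [-0.31,0,0,0,0,0],
    [-0.38,0,0,0,0,0]
  ]
}}

```text
time: 11.25
ee_pos: [0.5667, 0.0415, 0.1933]
eef_rot: [-0.14, 0.99, 0.0, -0.0]
ft_force: [-1.0, -0.8, 0.5]
width: 0.087
grip_force: 0.5
```

```bash
python3 - <<'E'
from h import *
where(); im=vision.camera('scene')
cv2.imwrite('pics/t2.png',cv2.resize(im[170:320,260:430],None,fx=4,fy=4,interpolation=cv2.INTER_CUBIC))
E
```

```text
11.25 tip in jig mm [-85.9 -10.5  11.3] yaw err 0.05 tilt [-0.0001  0.    ] F jig [-1.2 -0.5  0.5]
```

View pics/t2.png

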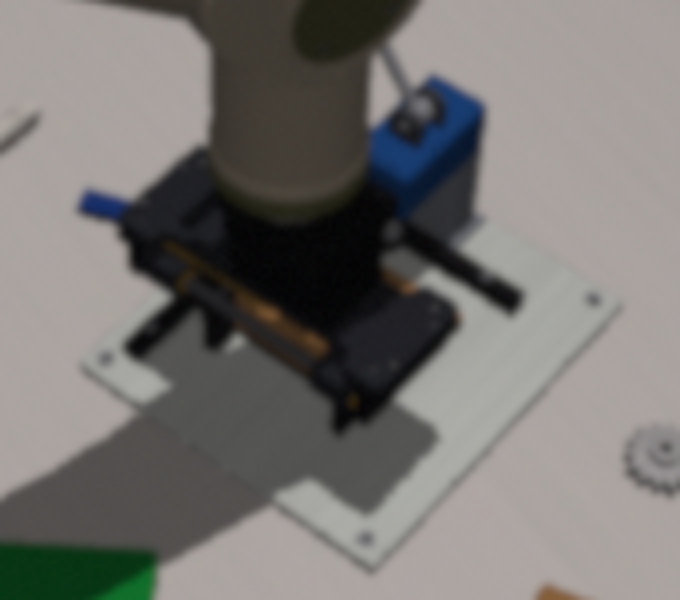

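The open fingers are squarely on the tile's front edge and the foot is up. I'll push on to the back fence.

{"op": "play_rows", "data": {
  "series": [
    [-0.05,0,0,0,0,0],
    [-0.09,0,0,0,0,0],
    [-0.12,0,0,0,0,0],
    [-0.14,0,0,0,0,0],
    [-0.15,0,0,0,0,0]
  ]
}}

```text
time: 11.8
ee_pos: [0.5878, 0.0476, 0.1932]
eef_rot: [-0.14, 0.99, 0.0, -0.0]
ft_force: [-0.6, 0.4, -0.6]
width: 0.0872
grip_force: 0.3
```

{"op": "play_rows", "data": {
  "series": [
    [-0.015,0,0,0,0,0],
    [-0.03,0,0,0,0,0],
    [-0.03,0,0,0,0,0]
  ]
}}

```text
time: 12.1
ee_pos: [0.5902, 0.048, 0.1928]
eef_rot: [-0.139, 0.99, 0.0, -0.003]
ft_force: [-14.4, -2.9, 11.8]
width: 0.0868
grip_force: 7.3
```

{"op": "play_rows", "data": {
  "series": [
    [0.15,0,0,0,0,0],
    [0.2,0,-0.2,0,0,0],
    [0.2,-0.2,-0.25,0,0,0],
    [0.2,-0.5,-0.25,0,0,0],
    [0.2,-0.75,-0.25,0,0,0]
  ],
  "fingers": -1
}}

```text
time: 12.6
ee_pos: [0.5947, -0.0693, 0.2316]
eef_rot: [-0.14, 0.99, -0.0, 0.001]
ft_force: [0.2, 0.1, -0.5]
width: 0.0549
grip_force: 0.0
```

{"op": "play_rows", "data": {
  "series": [
    [0,0,0,0,0,0],
    [0,0,0,0,0,0],
    [0,0,0,0,0,0],
    [0,0,0,0,0,0],
    [0,0,0,0,0,0]
  ]
}}

```text
time: 13.1
ee_pos: [0.5942, -0.0665, 0.2307]
eef_rot: [-0.141, 0.99, 0.0, 0.0]
ft_force: [-0.4, 0.5, -0.2]
width: 0.0147
grip_force: 0.0
```

```bash
python3 - <<'E'
from h import *
where(); im=vision.camera('scene')
q=rect('scene','tile',.016,(.64,.07)); print(q and (q[0],inj(pj,np.r_[q[0][0],0]).round(4)))
C=np.array([(-50,65,16),(-50,-65,16),(45,-65,16),(45,65,16)])/1e3
U=proj('scene',w(pj,C)); o=im.copy()
a=cv2.resize(im[190:310,280:420],None,fx=5,fy=5,interpolation=cv2.INTER_CUBIC)
cv2.polylines(a,[(((U-[280,190]+.5)*5)).astype(int)],True,(255,255,0),1)
cv2.imwrite('pics/t3.png',a)
E
```

```text
13.1 tip in jig mm [ -89.3 -121.9   48.7] yaw err 0.14 tilt [-0.0001  0.0005] F jig [-0.2  0.6 -0.2]
(((0.6214578151702881, 0.12289435416460037), (0.09912180155515671, 0.032500121742486954), 30.651325225830078), array([[-0.0108,  0.0526,  0.    ]]))
```

View pics/t3.png

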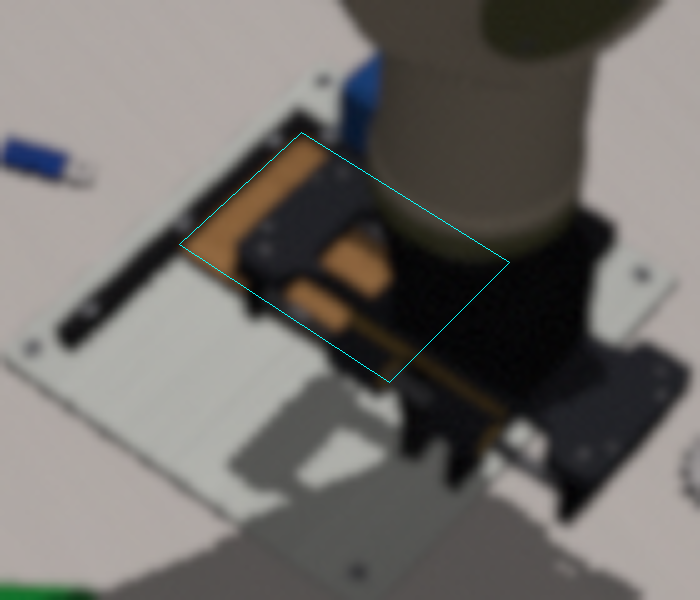

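The tile's outline matches home (front-left corner at (183,245)). I'll make a gentle nudge on its right edge to confirm it is seated on the rail.

{"op": "play_rows", "data": {
  "series": [
    [-0.2,0,0,0,0,0],
    [-0.33,0,0,0,0,0],
    [-0.33,0,0.15,0,0,0],
    [-0.33,0,0.25,0,0,0],
    [-0.33,0,0.25,0,0,0]
  ]
}}

```text
time: 13.7
ee_pos: [0.6414, -0.0538, 0.1918]
eef_rot: [-0.14, 0.99, 0.0, -0.001]
ft_force: [0.5, -0.3, -0.1]
width: 0.0002
grip_force: 0.0
```

{"op": "play_rows", "data": {
  "series": [
    [0,0.12,0,0,0,0],
    [0,0.2,0,0,0,0],
    [0,0.26,0,0,0,0],
    [0,0.3,0,0,0,0],
    [0,0.31,0,0,0,0]
  ]
}}

```text
time: 14.2
ee_pos: [0.6288, -0.008, 0.1934]
eef_rot: [-0.141, 0.99, 0.0, 0.0]
ft_force: [0.5, -1.2, -0.1]
width: 0.0003
grip_force: 0.0
```

```bash
python3 -c "
from h import *
where()"
```

```text
14.2 tip in jig mm [-40.  -75.2  11.4] yaw err 0.12 tilt [0.0002 0.0004] F jig [ 0.1 -1.3 -0.1]
```

{"op": "play_rows", "data": {
  "series": [
    [0,0.01,0,0,0,0],
    [0,0.02,0,0,0,0],
    [0,0.02,0,0,0,0]
  ]
}}

```text
time: 14.5
ee_pos: [0.6283, -0.0075, 0.1934]
eef_rot: [-0.139, 0.99, -0.001, 0.0]
ft_force: [1.3, -3.0, 0.5]
width: 0.0008
grip_force: 1.9
```

{"op": "play_rows", "data": {
  "series": [
    [0,-0.15,0,0,0,0],
    [0,-0.25,-0.2,0,0,0],
    [0,-0.3,-0.5,0,0,0],
    [0.1,-0.4,-0.8,0,0,0],
    [0.2,-0.5,-1,0,0,0]
  ]
}}

```text
time: 15.0
ee_pos: [0.6202, -0.0873, 0.3464]
eef_rot: [-0.14, 0.99, 0.0, 0.001]
ft_force: [0.2, -0.5, 0.2]
width: 0.0003
grip_force: 0.0
```

{"op": "play_rows", "data": {
  "series": [
    [0.2,-0.3,-0.3,0,0,0],
    [0.3,-0.6,-0.5,0,0,0],
    [0.5,-0.9,-0.5,0,0,0],
    [0.6,-1,-0.5,0,0,0],
    [0.6,-1,-0.5,0,0,0]
  ]
}}

```text
time: 15.5
ee_pos: [0.5714, -0.2636, 0.4198]
eef_rot: [-0.134, 0.991, -0.002, 0.0]
ft_force: [-0.6, 0.3, -0.3]
width: 0.0004
grip_force: 0.0
```

```bash
python3 - <<'E'
from h import *
where(); lever(); lever('top')
C=np.array([(-50,65,16),(-50,-65,16),(45,-65,16),(45,65,16)])/1e3
out=[]
for n,(x,y,s) in dict(scene=(285,190,3),top=(255,150,3)).items():
    im=vision.camera(n); U=proj(n,w(pj,C))
    q=rect(n,'tile',.016,(.64,.07)); print(n,q and (q[0],inj(pj,np.r_[q[0][0],0]).round(4)))
    a=cv2.resize(im[y:y+130,x:x+130],None,fx=3,fy=3,interpolation=cv2.INTER_CUBIC)
    cv2.polylines(a,[((U-[x,y]+.5)*3).astype(int)],True,(255,255,0),1); out.append(a)
cv2.imwrite('pics/t4.png',np.hstack(out))
E
```

```text
15.5 tip in jig mm [-165.7 -305.   237.8] yaw err -0.59 tilt [ 0.0006 -0.0035] F jig [-0.5  0.5 -0.3]
ball hidden 0
top ball px [277.5 170.9] 15 angle~ 1.3 off [-0.1 -0.2]
scene (((0.6410195827484131, 0.06954146176576614), (0.09938475489616394, 0.1326192170381546), 16.637605667114258), array([[-0.0068, -0.004 ,  0.    ]]))
top (((0.6410053372383118, 0.07248717546463013), (0.09758071601390839, 0.12994714081287384), 15.972115516662598), array([[-0.006 , -0.0012,  0.    ]]))
```

View pics/t4.png

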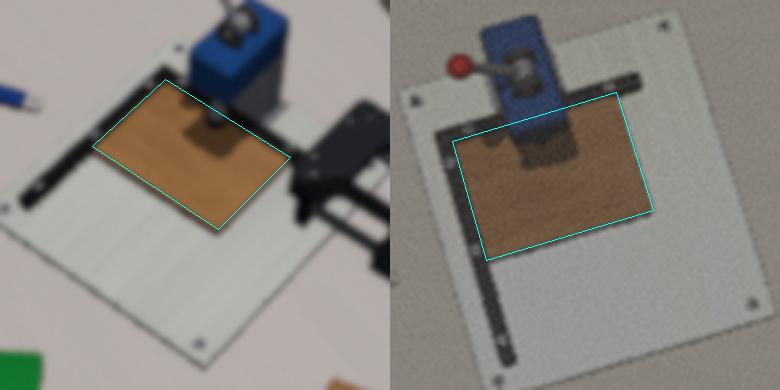

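The tile sits in the corner with no visible gap in either view, and the lever is still at 1.3 with its ball at (460,66). Next I'll go over to the left of the ball.

{"op": "play_rows", "data": {
  "series": [
    [-0.2,0.25,0,0,0,0],
    [-0.4,0.5,0,0,0,0],
    [-0.5,0.75,0,0,0,0],
    [-0.6,1,0,0,0,0],
    [-0.6,1,0,0,0,0]
  ]
}}

```text
time: 16.3
ee_pos: [0.6213, -0.0781, 0.4176]
eef_rot: [-0.145, 0.989, 0.002, -0.0]
ft_force: [-0.1, 0.9, -0.5]
width: -0.0001
grip_force: 0.0
```

{"op": "play_rows", "data": {
  "series": [
    [-0.1,0.3,0,0,0,0],
    [-0.25,0.6,0,0,0,0],
    [-0.4,0.9,0,0,0,0],
    [-0.5,1,0,0,0,0],
    [-0.5,1,0,0,0,0]
  ]
}}

```text
time: 16.8
ee_pos: [0.6509, 0.0839, 0.4172]
eef_rot: [-0.144, 0.99, 0.001, -0.0]
ft_force: [-0.9, -0.6, -0.1]
width: 0.0004
grip_force: 0.0
```

{"op": "play_rows", "data": {
  "series": [
    [-0.1,0.3,0,0,0,0],
    [-0.2,0.6,0,0,0,0],
    [-0.34,0.65,0,0,0,0],
    [-0.34,0.65,0,0,0,0]
  ]
}}

```text
time: 17.2
ee_pos: [0.673, 0.1888, 0.4171]
eef_rot: [-0.142, 0.99, 0.0, -0.0]
ft_force: [-0.6, -0.4, -0.6]
width: 0.0002
grip_force: 0.0
```

```bash
python3 -c "
from h import *
where()"
```

```text
17.2 tip in jig mm [ 56.9 101.8 235.1] yaw err 0.28 tilt [-0.001   0.0001] F jig [-0.7 -0.2 -0.6]
```

{"op": "play_rows", "data": {
  "series": [
    [0.04,0,0.25,0,0,0],
    [0.04,0,0.43,0,0,0],
    [0.04,0,0.43,0,0,0],
    [0.04,-0.15,0.43,0,0,0],
    [0.04,-0.23,0.43,0,0,0]
  ]
}}

```text
time: 17.7
ee_pos: [0.677, 0.1484, 0.3556]
eef_rot: [-0.139, 0.99, -0.001, 0.001]
ft_force: [0.3, -0.0, 0.0]
width: 0.0005
grip_force: 0.0
```

{"op": "play_rows", "data": {
  "series": [
    [0,-0.1,0,0,0,0],
    [0,-0.18,0,0,0,0],
    [0,-0.26,0,0,0,0],
    [0,-0.33,0,0,0,0],
    [0,-0.4,0,0,0,0]
  ]
}}

```text
time: 18.2
ee_pos: [0.6933, 0.0925, 0.3542]
eef_rot: [-0.14, 0.99, -0.0, 0.0]
ft_force: [-0.6, 2.1, 1.6]
width: 0.0007
grip_force: 1.1
```

{"op": "play_rows", "data": {
  "series": [
    [0,-0.06,0,0,0,0],
    [0,-0.1,0,0,0,0],
    [0,-0.13,0,0,0,0],
    [0,-0.13,0,0,0,0]
  ]
}}

```text
time: 18.6
ee_pos: [0.6984, 0.0742, 0.3534]
eef_rot: [-0.14, 0.99, -0.0, -0.0]
ft_force: [-0.4, 1.8, -0.4]
width: 0.0003
grip_force: 0.4
```

```bash
python3 -c "
from h import *
where()"
```

```text
18.6 tip in jig mm [ 49.7 -15.5 171.4] yaw err 0.01 tilt [-0.0007 -0.0003] F jig [ 0.1  1.8 -0.4]
```

{"op": "play_rows", "data": {
  "series": [
    [0,-0.02,0,0,0,0],
    [0,-0.04,0,0,0,0],
    [0,-0.05,0,0,0,0],
    [0,-0.05,0,0,0,0]
  ]
}}

```text
time: 19.0
ee_pos: [0.7005, 0.0677, 0.3537]
eef_rot: [-0.14, 0.99, 0.0, 0.0]
ft_force: [-0.5, 3.4, -0.1]
width: 0.0004
grip_force: 1.6
```

{"op": "play_rows", "data": {
  "series": [
    [0,-0.02,0,0,0,0],
    [0,-0.02,0,0,0,0],
    [0,-0.02,0,0,0,0]
  ]
}}

```text
time: 19.3
ee_pos: [0.7009, 0.0669, 0.3537]
eef_rot: [-0.141, 0.99, 0.002, -0.0]
ft_force: [-4.0, 9.2, 0.9]
width: 0.0006
grip_force: 4.5
```

The lever is against its stop. I'll retract to the left and up, then check.

{"op": "play_rows", "data": {
  "series": [
    [0,0.1,0,0,0,0],
    [0,0.3,0,0,0,0],
    [0,0.5,-0.2,0,0,0],
    [0.1,0.7,-0.4,0,0,0],
    [0.3,0.9,-0.5,0,0,0]
  ]
}}

```text
time: 19.8
ee_pos: [0.6208, 0.1831, 0.431]
eef_rot: [-0.14, 0.99, -0.001, 0.002]
ft_force: [0.3, 1.0, 1.1]
width: 0.0005
grip_force: 0.0
```

{"op": "play_rows", "data": {
  "series": [
    [0.2,0.3,0,0,0,0],
    [0.4,0.6,0,0,0,0],
    [0.6,0.9,0,0,0,0],
    [0.7,1,0,0,0,0],
    [0.7,1,0,0,0,0]
  ]
}}

```text
time: 20.3
ee_pos: [0.4745, 0.3006, 0.4292]
eef_rot: [-0.143, 0.99, 0.001, 0.0]
ft_force: [0.0, 0.4, 0.4]
width: 0.0
grip_force: 0.0
```

```bash
python3 - <<'E'
from h import *
where(); lever(); lever('top')
out=[]
for n,(x,y) in dict(scene=(285,175),top=(255,150)).items():
    im=vision.camera(n)
    q=rect(n,'tile',.016,(.64,.07)); print(n,q and (q[0],inj(pj,np.r_[q[0][0],0]).round(4)))
    out.append(cv2.resize(im[y:y+130,x:x+130],None,fx=3,fy=3,interpolation=cv2.INTER_CUBIC))
cv2.imwrite('pics/t5.png',np.hstack(out))
E
```

```text
20.3 tip in jig mm [-103.   264.   247.2] yaw err 0.44 tilt [0.0001 0.0014] F jig [0.1 0.4 0.4]
scene ball px [379.7 189.5] 20 angle~ 0.0 off [ 0.1 -0. ]
top ball px [315.7 159.5] 19 angle~ 0.0 off [ 0.2 -0.3]
scene (((0.6400799751281738, 0.06874920427799225), (0.10029950737953186, 0.13389550149440765), 15.975442886352539), array([[-0.0079, -0.0046,  0.    ]]))
top (((0.6402642130851746, 0.07222721725702286), (0.09966451674699783, 0.1342128962278366), 16.38514518737793), array([[-0.0067, -0.0013,  0.    ]]))
```

View pics/t5.png

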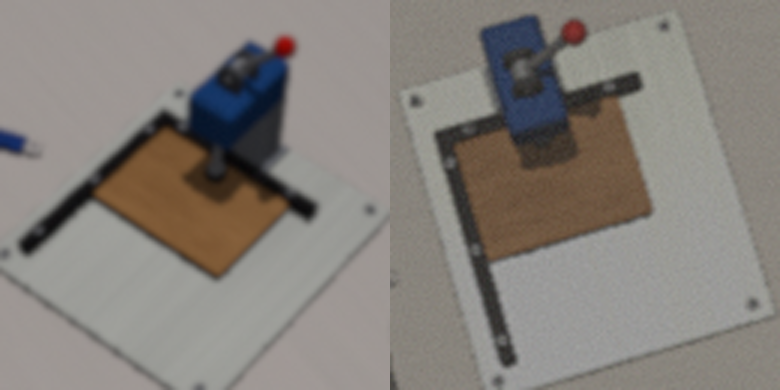

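```bash
python3 - <<'E'
from h import *
for n in('scene','top'):
    im=np.mean([vision.camera(n) for _ in range(4)],0).astype(np.float32)
    def prof(P):
        U=proj(n,w(pj,P)).astype(np.float32); return cv2.remap(im,U[None,:,0],U[None,:,1],cv2.INTER_LINEAR)[0]
    for y in(-58,-40,35,50):
        xs=np.arange(34,58,2); print(n,'y',y,[f'{a}:{c[0]:.0f}/{c[2]:.0f}' for a,c in zip(xs,prof(np.c_[xs,np.full(12,y),np.full(12,16)]/1e3))])
    xs=np.arange(-62,-40,2); print(n,'front',[f'{a}:{c[0]:.0f}/{c[2]:.0f}' for a,c in zip(xs,prof(np.c_[xs,np.full(11,0),np.full(11,16)]/1e3))])
    xs=np.arange(-142,-118,2); print(n,'railend',[f'{a}:{c[2]:.0f}' for a,c in zip(xs,prof(np.c_[xs,np.full(12,70),np.full(12,22)]/1e3))])
    xs=np.arange(-162,-138,2); print(n,'plate',[f'{a}:{c[2]:.0f}' for a,c in zip(xs,prof(np.c_[xs,np.full(12,0),np.full(12,8)]/1e3))])
E
```

```text
scene y -58 ['34:56/126', '36:55/125', '38:53/120', '40:48/111', '42:40/94', '44:33/73', '46:31/53', '48:36/43', '50:46/47', '52:61/59', '54:76/74', '56:93/93']
scene y -40 ['34:41/95', '36:35/80', '38:29/68', '40:24/57', '42:20/45', '44:15/34', '46:13/24', '48:11/16', '50:14/16', '52:21/22', '54:39/40', '56:62/63']
scene y 35 ['34:51/119', '36:51/118', '38:48/112', '40:44/104', '42:36/87', '44:27/66', '46:22/46', '48:19/28', '50:21/20', '52:26/16', '54:32/14', '56:36/11']
scene y 50 ['34:49/117', '36:48/115', '38:45/108', '40:41/99', '42:35/83', '44:31/64', '46:35/52', '48:46/51', '50:55/54', '52:62/59', '54:62/56', '56:60/50']
scene front ['-62:149/153', '-60:134/139', '-58:114/118', '-56:84/95', '-54:56/79', '-52:48/93', '-50:47/110', '-48:52/120', '-46:55/127', '-44:55/127', '-42:55/127']
scene railend ['-142:140', '-140:143', '-138:137', '-136:119', '-134:93', '-132:66', '-130:44', '-128:37', '-126:33', '-124:34', '-122:35', '-120:36']
scene plate ['-162:156', '-160:152', '-158:142', '-156:127', '-154:116', '-152:123', '-150:138', '-148:147', '-146:153', '-144:154', '-142:155', 
[... 418 characters left out ...]
5/54', '48:47/51', '50:47/52', '52:45/49', '54:57/61', '56:92/97']
top y 50 ['34:64/108', '36:63/108', '38:62/106', '40:61/103', '42:54/89', '44:47/67', '46:55/63', '48:72/74', '50:81/83', '52:76/77', '54:74/77', '56:96/102']
top front ['-62:154/155', '-60:153/154', '-58:154/155', '-56:151/151', '-54:128/131', '-52:88/102', '-50:62/99', '-48:64/109', '-46:66/112', '-44:66/111', '-42:65/110']
top railend ['-142:154', '-140:155', '-138:155', '-136:155', '-134:140', '-132:105', '-130:67', '-128:53', '-126:53', '-124:55', '-122:55', '-120:55']
top plate ['-162:136', '-160:136', '-158:137', '-156:135', '-154:123', '-152:114', '-150:134', '-148:152', '-146:155', '-144:154', '-142:154', '-140:154']
```

No bright gap shows at the fence, and the rail end, plate edge and tile edge share the same 2–3 mm offset in jig x, so the tile is flush.

```bash
python3 -c "
from h import *
print(job.close_job())"
```

```text
the job is handed in; nothing more can be done
None
```

I handed the job in; no verdict came back. By the cameras, the tile sits flush against both fences, the lever is back at 0 and the arm is clear. I couldn't measure the pad force, and I steered clear of the gear, USB stick and marker but didn't re-measure them.

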